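# Zester off, scrap tray home under the chopping board

## Robot

A 7-joint arm with a two-finger parallel gripper is mounted at the origin on the work surface. World frame = base frame: x ahead of the robot, y to its left, z up, the work surface at z = 0. Lengths are in m, angles in rad, forces in N, time in s.
With the tool pointing down it reaches from about 0.4 to 0.85 m from the base axis. Payload 10.4 kg.
Tool frame: the origin (TCP) lies on the centre line of the jaws, within the pads' length; the fingertips stand 11 mm ahead of it and the grasp point (between the pads) lies 8 mm behind it (tip_reach is the distance from the TCP to the fingertips, in m); z points along the fingers, y is the line along which they close (so a half turn about z gives the same grasp; the last joint's range is limited). The gripper opens to 85 mm and grips with 20 to 120 N. Pads are 22 mm wide; open, the fingers measure 114 mm over their backs; the gripper's body (76 mm by 85 mm) begins 54 mm behind the grasp point. The pads swing forward as they close: fully open they stand 13 mm farther back than shut.
Start: joints at [1.127, 0.332, -0.065, 1.46, 0.022, 1.35, -0.088], TCP at [0.255, -0.57, 0.242] pointing down, gripper open.
Joint ranges: [-2.6, 2.6], [-0.5, 2.12], [-1.47, 1.34], [0.16, 2.42], [-1.27, 4.41], [0.06, 2.06], [-2.6, 2.6]. Speed limits (rad/s): [2.22, 2.22, 2.79, 2.79, 3.14, 3.14, 3.14].

## Interface

Orientations are given as a unit quaternion [x, y, z, w].
In Python, from workcell import get_obs, camera, hand_in, tip_reach gives the robot as it stands. The module is installed in compiled form; this text tells all that it offers.
- The arm moves only by the tool move_arm, never from a script. Its argument "plan" is a list of rows, each an object with "delta_pos": the shift along the tool's x, y, z in shares of 0.8 m (1.0 is 0.8 m), a list of three; "turn": the turn, a rotation vector about the tool's x, y, z in a scale on which 1.0 is 2 rad, a list of three; "fingers": the closure, from 0 (fully open) to 1 (shut). A call has 1 to 12 rows; each row is the pose to reach, as a shift and turn from the pose commanded when the call began, along the tool's axes at that moment; what a row does not reach only later rows make up. A row lasts 1/8 s, in which the tool goes at most 62.5 mm and 10.7 degrees, less where a joint would pass 70% of its speed; a pose out of reach is approached as far as the arm can. A call with a gripper value outside its range is refused whole. The fingers move at their own pace and stop on an object; "force" is the grip in N (left out, the last holds). Time passes only in rows, so rows that repeat a pose let the fingers close. It gives the time, the measured TCP pose, the force, the opening and the grip force at its end, in the units of the state.
- get_obs(): the state, without advancing time (a new reading comes with each control period).
- camera(name): name is "side" or "top"; returns a dict with "color" (400x640x3 uint8, red, green, blue), "range_z" (400x640 float32, m along the optical axis (not along the pixel's ray), 0 where there is no reading), "fx", "fy", "cx", "cy" (pixels), "R" (3x3) and "t" (3): a world point X has camera coordinates R X + t. Camera axes: x right, y down, z forward; pixel columns grow to the right and rows downward; lengths in m; the calibration is good to about 2 mm. A picture is of the moment at which its call begins.
- hand_in(): hands the job in; it is judged then, once.
The state is a dict: "clock": time; "joint_pos": joint angles; "joint_velocities": joint speeds; "tau": joint torques, N m; "position": TCP position; "ee_rot": TCP orientation; "ft_force": force on the tool from outside, world axes, zero at the start; "torque": the same for the moment, N m; "grip_width": opening from 0.0 (shut) to 1.0 (fully open); "grasp_force": force on a finger pad.
Only numpy, scipy, OpenCV 4.12 (cv2) and the standard library are available. Lean on these libraries where they do the work, as an engineer would, in place of code of your own. Each camera call takes 0.05 s, during which the arm holds its last target. There are 200 camera calls.

## Task

The zester lying across the scrap tray is too tall to go under the chopping board: lift it off and lay it flat on top of the board. Then take the tray by its bar handle and, keeping it down on the worktop and clear of the board's underside, slide it in under the board, past the catch you can feel, until it is held home against the springy stop; push gently, and let go of it there. Leave the lemon half in the tray and everything else where it stands.

Things in the scene. Friction and masses are not known exactly. Their poses are not given: they have to be found in the camera images.
- station: Wooden chopping-board stand, fixed to the worktop: two side panels (18 thick, 240 long, 56 high) and a closed back panel (18 thick) carry the board; the bay between the panels is 180 wide, 56 high, open at the front. Origin on the worktop at the centre of its footprint; +x points into the bay (open front edge at x = -120 mm, back at +120), +y across it.
- mouth (a point): Middle of the bay's open front edge, on the worktop. Out of sight under the board is a cross-bar stop with a springy buffer, and close before it a sprung roller catch. The stop is clamped by hand to suit how far the tray shall stick out for scraping into: the buffer's face is 105 to 185 mm in from this edge, not measured, only felt. Over 20 N between tray and station damages it.
- board: The wooden chopping board on top of the station: 240 (its x, the station's x direction) x 320 (y) x 24 thick. Origin at the centre of its underside, which is 56 mm above the worktop; its top face is 80 mm above the worktop.
- tray: Loose open stainless scrap tray, 0.3 to 0.55 kg, 220 long (x) x 170 wide (y) x 48 high, walls and floor 5 thick. Origin at the centre of its underside on the worktop. Its plain +x end goes into the bay first; the bar handle is on its -x end wall.
- bar (a point): Middle of the tray's level round bar handle, 10 in diameter and 100 long along the tray's y, 34 mm above the worktop. It lies at x = -150 mm in the tray's frame, its axis 40 mm out from the end wall, held by two round arms at y = +-50 mm; so there is a 35 mm gap for a finger between bar and wall.
- catch (a joint): Lift in m of the sprung roller (28 in diameter, pressed down with 4 N) under the board: 0 when free, about 0.004 as it rides on the top edge of the tray's leading end wall, under 0.0025 once dropped behind it. Lifting it takes about 5 to 8 N on top of the sliding drag, some 25 mm before home; then the push eases until the wall meets the buffer.
- buffer (a joint): Compression in m of the springy buffer: 0 untouched, then about 2.5 N per mm, solid at 0.008. When the tray is home and let go, roller and buffer hold its end wall between them and the buffer stays pressed in by about 0.001.
- zester: Loose hand zester (rasp) 320 long, 0.11 kg, lying flat across the tray's rims, underside 48 mm above the worktop. Origin: centre of mass, on the flat underside; +x to the blade's tip. Steel blade: upturned channel 34 wide (y), 12 high, x = -35 to +165 mm; black handle 26 wide, 18 high, x = -155 to -35. Grip it across the channel at the origin, fingertips 2 mm above the underside.
- lemon_half: Squeezed lemon half, 60 across, 31 high, lying cut side down in the tray; it stays there. Origin at the centre of its underside.
- plate: White plate with a beaded rim, 200 across, 23 high, bystander. Origin under its centre.
- orange: Whole orange, 84 across, bystander. Origin under its centre.
- lemon: Whole lemon standing on end, 62 across, 82 high, bystander. Origin under its centre.
- lime: Whole lime, 52 across, bystander. Origin under its centre.
- ramekin: White ramekin, 88 across, 48 high, bystander. Origin under its centre.
- oil: Green glass oil bottle, 62 across, 210 high, bystander. Origin under its centre.
Mind the look-alikes: they are no part of the job. Leave any blue look-alike of the lemon_half alone.

How it is judged:
On the way:
1. the zester lies flat on the board, let go (x of zester in the frame of board between -0.1 and 0.1 m and y of zester in the frame of board between -0.11 and 0.11 m and z of zester in the frame of board between 0.021 and 0.03 m and angle between zester's own z axis and vertical below 0.12 rad and contact force between the fingers and zester below 0.1 N and linear speed of zester below 0.02 m/s), for 0.2 s.
At the end, for the whole second after the job is handed in: Zester flat, still, let go on the board, its origin 20 mm inside front and back, 50 mm inside the sides. Tray flat and still on the worktop, square in the bay within 0.08 rad, roller dropped behind its end wall (catch under 2.5 mm), buffer pressed over 0.4 mm, lemon half in the tray (all of step 1 and value of joint catch below 0.0025 m and value of joint buffer above 0.0004 m and linear speed of tray below 0.01 m/s and height (world z) of tray below 0.004 m and angle between tray's own z axis and vertical below 0.03 rad and angle between the x axis of tray and the x axis of station, either way round below 0.08 rad and horizontal distance between lemon_half and tray below 0.13 m and height (world z) of lemon_half below 0.03 m); the robot touches nothing.
It fails at once if the tray is pushed against the stop, catch or panels with more than 20 N (contact force between tray and station above 20 N).
It fails at once if the tray touches the underside of the board (more than 1 N) (contact force between tray and board above 1 N).
It fails at once if the tray is lifted more than 20 mm off the worktop (height (world z) of tray above 0.02 m).
It fails at once if a bystander (plate, fruit, ramekin, bottle) is shifted more than 30 mm (distance of any of plate, orange, lemon, lime, ramekin, oil from where it was at the start of the episode above 0.03 m).
It also fails if it takes over 72 s, if anything falls off the work surface, if the arm or the gripper's body presses on something with over 40 N, if the wrist force passes 120 N, or if a joint passes its speed limit or range.

## Working session

There is one attempt and no reset: what is moved stays moved. The work goes in short steps, Python scripts to look and compute and a tool call to move; the robot and the scene stay as the last step left them, time stands still between calls to the robot, and variables do not carry over. Pictures are saved under pics/ and viewed, at most 10 in all, crops included, and the job is handed in when it is done.

Besides the shell and the picture viewer there is one more tool, called as name([rows], argument=value, ...), one row to a line, values as JSON. move_arm: Moves the arm, as the interface text tells. Its arguments: {"type":"object","properties":{"plan":{"type":"array","items":{"type":"object","properties":{"delta_pos":{"type":"array","items":{"type":"number"}},"turn":{"type":"array","items":{"type":"number"}},"fingers":{"type":"number"}}}},"force":{"type":"number"}},"required":["plan"]}

```bash
mkdir -p pics; cat > h.py <<'E'
import numpy as np, cv2
from workcell import get_obs, camera
def snap(n,f):
    c=camera(n); cv2.imwrite(f,c["color"][:,:,::-1]); np.savez(f[:-4]+'.npz',**c); return c
def pts(c):
    z=c["range_z"].astype(float); v,u=np.mgrid[:z.shape[0],:z.shape[1]]
    P=np.stack([(u-c["cx"])/c["fx"]*z,(v-c["cy"])/c["fy"]*z,z],-1)
    return (P-c["t"])@c["R"]
E
python3 - <<'E'
from h import *
for n in("top","side"):
    c=snap(n,f"pics/{n}0.png"); print(n,c["fx"],c["R"].round(3).tolist(),c["t"])
o=get_obs()
for k in o: print(k,o[k])
E
```

```text
top 372.50063937871727 [[-0.003, -1.0, -0.011], [-0.988, 0.005, -0.153], [0.153, 0.011, -0.988]] [0.02258693 0.5992969  0.96130386]
side 472.19595922260254 [[-0.831, -0.557, 0.012], [-0.431, 0.629, -0.647], [0.352, -0.542, -0.763]] [0.47961815 0.30985214 1.20737316]
clock 0.1
joint_pos [ 1.12735914  0.33282037 -0.06468649  1.46084202  0.02160888  1.34993123
 -0.08850892]
joint_velocities [ 0.00076911 -0.00092448  0.00130749 -0.00316118  0.00116595 -0.00135791
  0.00014103]
tau [ 1.30395063e-03 -6.26751208e+01  4.90630791e-02 -3.92430675e+01
  1.62847579e-02  6.93488983e-03 -1.35924020e-04]
position [ 0.25518223 -0.57017549  0.24159547]
ee_rot [ 9.77943450e-01  2.08868816e-01 -1.71622765e-04 -6.29698248e-04]
ft_force [0.18585849 0.07126481 0.21364441]
torque [0.04036038 0.01285611 0.06281258]
grasp_force 0.0
grip_width 1.0008572093663837
```

View pics/top0.png

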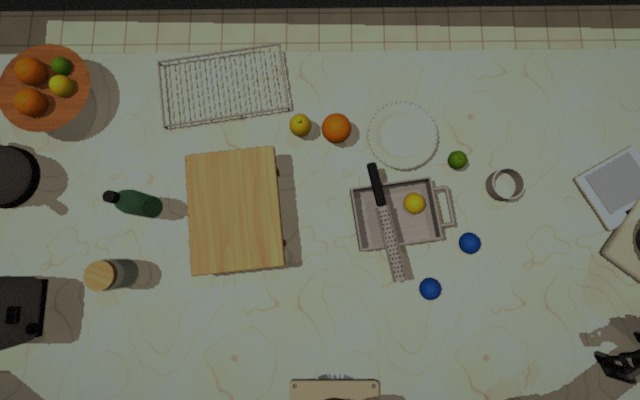

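View pics/side0.png

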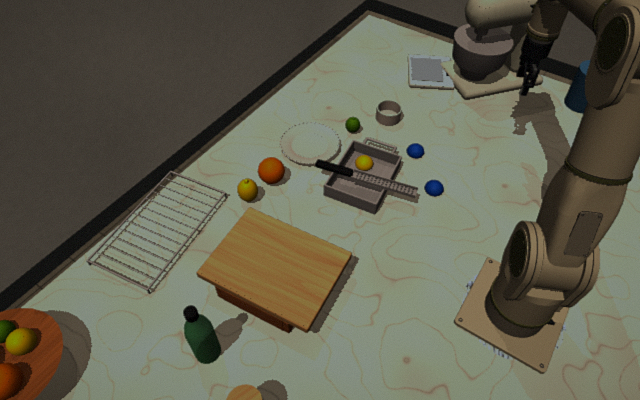

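The top view shows the board at (235,210), with the bay opening to the right. The tray is at (400,215) with its bar at (450,207), and the zester runs from (372,165) to (402,280), handle end up. The lemon half is at (414,203), with a lime at (457,160), a plate at (402,135) and blue balls at (470,243) and (430,289).

```bash
python3 - <<'E'
from h import *
for n in("top","side"):
    c=dict(np.load(f"pics/{n}0.npz")); P=pts(c); z=P[...,2]; C=c["color"].astype(int)
    x,y=P[...,0],P[...,1]
    def rect(m,l):
        m=m&(c["range_z"]>0); q=P[m]
        r=cv2.minAreaRect((q[:,:2]*1000).astype(np.float32)); print(n,l,len(q),np.round(r[0],1),np.round(r[1],1),round(r[2],2),q[:,2].mean().round(4))
    W=(x>.2)&(x<.75)
    rect((abs(z-.08)<.006)&W&(y>.08)&(y<.45)&(C[...,0]-C[...,2]>30),'board')
    reg=W&(y>-.35)&(y<0)&(x<.62)
    rect((abs(z-.048)<.005)&reg&(x>.36)&(x<.6)&(y>-.26),'rim')
    rect((z>.054)&(z<.085)&reg&(y>-.2),'zester')
    rect((z>.06)&(z<.085)&reg&(y>-.2)&(C.max(-1)<60),'zhandle')
    rect((abs(z-.039)<.006)&reg&(x>.42)&(y<-.262)&(y>-.33)&(x<.55),'bar')
    np.save(n+'P.npy',P)
c=dict(np.load("pics/top0.npz"));s=c["color"][140:300,330:480,::-1]
cv2.imwrite("pics/crop.png",cv2.resize(cv2.convertScaleAbs(s,alpha=1.6),None,fx=3.7,fy=3.7,interpolation=2))
E
```

```text
top board 11069 [556.1 259.7] [319.3 240.3] 5.96 0.0799
top rim 967 [ 491.8 -123.5] [244.3 146.2] 51.73 0.0497
top zester 434 [ 496.4 -145.6] [256.5  35. ] 12.56 0.0613
top zhandle 193 [ 594.  -123.6] [56.4 25.6] 12.64 0.065
top bar 131 [ 513.7 -301.2] [54.1 73.5] 88.76 0.0384
side board 10282 [559.6 261.4] [321.4 242.3] 6.1 0.0805
side rim 553 [ 493.3 -123.8] [244.8 144.3] 51.24 0.0494
side zester 452 [ 500.  -151.8] [253.6  60.2] 13.51 0.0599
side zhandle 122 [ 511. -139.] [225.6  32.9] 11.06 0.0653
side bar 94 [ 512.9 -295.1] [56.2 75.8] 82.67 0.039
```

View pics/crop.png

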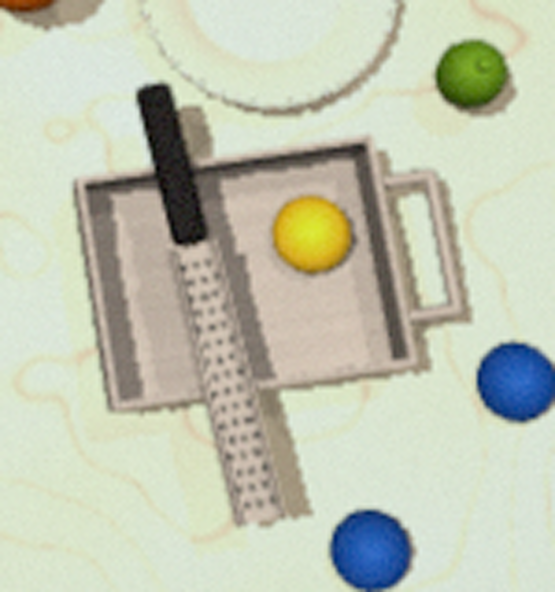

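The crop (3.7x, offset 330,140) shows the rim's outer corners at (76,182), (371,138), (415,369) and (112,410). The bar axis runs (436,178) to (461,313), and the zester runs from (153,88) at the handle end to (258,521) at the tip.

```bash
python3 - <<'E'
from h import *
c=dict(np.load("pics/top0.npz"))
def w(u,v,z):
    u=330+(u+.5)/3.7-.5; v=140+(v+.5)/3.7-.5
    R,t=c["R"],c["t"]; o=-R.T@t; d=R.T@np.array([(u-c["cx"])/c["fx"],(v-c["cy"])/c["fy"],1]); return (o+d*(z-o[2])/d[2])[:2]
K=[w(*p,.048) for p in((76,182),(371,138),(415,369),(112,410))]
K=np.array(K);print(K.round(4),'tray c',K.mean(0).round(4),[np.linalg.norm(K[i]-K[i-1]).round(4) for i in range(4)])
ax=(K[0]+K[3]-K[1]-K[2]);print('tray yaw',np.arctan2(ax[1],ax[0]), 'from width', np.arctan2(*(K[0]+K[1]-K[2]-K[3])[::-1])+np.pi/2)
b=[w(436,178,.037),w(461,313,.037)];print('bar',b,np.mean(b,0))
h,t=w(153,88,.064),w(258,521,.058); d=t-h; L=np.linalg.norm(d);d/=L
print('zester',h,t,L,'dir',np.arctan2(d[1],d[0]),'origin from handle',h+.155*d,'from tip',t-.165*d)
# zester from both clouds: bin line fit
for n in("top","side"):
    P=np.load(n+'P.npy').reshape(-1,3); o=h+.155*d; r=P[:,:2]-o
    a=r@d; l=r@np.array([-d[1],d[0]]); m=(abs(a)<.18)&(abs(l)<.03)&(P[:,2]>.053)&(P[:,2]<.08)
    print(n,a[m].min(),a[m].max())
    for k in np.arange(-.16,.16,.04):
        s=m&(a>k)&(a<k+.04); print(round(k,2),np.percentile(l[s],[3,97]).round(4),np.median(P[s,2]).round(4)) if s.sum()>5 else 0
E
```

```text
[[ 0.613  -0.0477]
 [ 0.6445 -0.2641]
 [ 0.4764 -0.2876]
 [ 0.4482 -0.0711]] tray c [ 0.5455 -0.1676] [np.float64(0.1664), np.float64(0.2186), np.float64(0.1698), np.float64(0.2183)]
tray yaw 1.7078709674340495 from width 1.7107938568129697
bar [array([ 0.61641779, -0.31343269]), array([ 0.5169673 , -0.32620616])] [ 0.56669254 -0.31981943]
zester [ 0.67919539 -0.1036161 ] [ 0.37149549 -0.17041459] 0.31486706116625524 dir -2.9278199556834696 origin from handle [ 0.52772358 -0.13649908] from tip [ 0.53273968 -0.13541013]
top -0.15775865222049804 0.1609901754075961
-0.16 [-0.0113  0.0131] 0.0647
-0.12 [-0.0113  0.0132] 0.0651
-0.08 [-0.0109  0.0132] 0.0647
-0.04 [-0.0152  0.0183] 0.0582
0.0 [-0.0149  0.0189] 0.0567
0.04 [-0.0151  0.0191] 0.0559
0.08 [-0.0145  0.0194] 0.0561
0.12 [-0.0146  0.0197] 0.0583
side -0.16284969478110617 0.157972658836399
-0.16 [-0.0145  0.0099] 0.0653
-0.12 [-0.0144  0.0108] 0.0652
-0.08 [-0.015   0.0135] 0.0642
-0.04 [-0.0193  0.0183] 0.0571
0.0 [-0.0192  0.0185] 0.056
0.04 [-0.0187  0.0194] 0.0564
0.08 [-0.0173  0.0192] 0.0563
0.12 [-0.0171  0.0204] 0.0568
```

```bash
cat >> h.py <<'E'
from scipy.spatial.transform import Rotation as Rn
def go(x,y,z,yaw=None):
    o=get_obs(); p=np.array(o["position"]); R=Rn.from_quat(o["ee_rot"])
    print('t',round(o["clock"],2),'pos',p.round(4),'F',np.round(o["ft_force"],2),'grip',round(o["grip_width"],3),round(o["grasp_force"],1))
    a=np.arctan2(*R.as_matrix()[1::-1,0])
    print('yaw',a.round(4),'delta',R.inv().apply(np.array([x,y,z])-p).round(4))
    if yaw is not None:
        T=Rn.from_matrix([[np.cos(yaw),np.sin(yaw),0],[np.sin(yaw),-np.cos(yaw),0],[0,0,-1]])
        print('turn',(R.inv()*T).as_rotvec().round(4))
E
python3 - <<'E'
from h import *
go(.532,-.137,.13,.213)
P=np.load('topP.npy');c=dict(np.load('pics/top0.npz'))
for n,(u,v) in dict(plate=(402,135),lime=(457,160),orange=(337,128)).items(): print(n,P[v,u].round(3))
E
```

```text
t 0.1 pos [ 0.2552 -0.5702  0.2416] F [0.19 0.07 0.21] grip 1.001 0.0
yaw 0.4208 delta [ 0.4296 -0.2821  0.1119]
turn [-1.300e-03  2.000e-04  2.078e-01]
plate [ 0.777 -0.202  0.004]
lime [ 0.69  -0.338  0.052]
orange [ 0.774 -0.013  0.077]
```

The manual's scale: shifts go in shares of 0.8 m and turns go in shares of 2 rad. Converting my numbers, 0.4296 m / 0.8 = 0.537, -0.07 m / 0.8 = -0.0875, 0.05 rad / 2 = 0.025.

move_arm([
  {"delta_pos": [0.0675, -0.0438, 0.0175], "turn": [0, 0, 0.025]},
  {"delta_pos": [0.1338, -0.0875, 0.035], "turn": [0, 0, 0.05]},
  {"delta_pos": [0.2013, -0.1325, 0.0525], "turn": [0, 0, 0.075]},
  {"delta_pos": [0.2688, -0.1763, 0.07], "turn": [0, 0, 0.104]},
  {"delta_pos": [0.335, -0.22, 0.0875], "turn": [0, 0, 0.104]},
  {"delta_pos": [0.4025, -0.2638, 0.105], "turn": [0, 0, 0.104]},
  {"delta_pos": [0.47, -0.3088, 0.1225], "turn": [0, 0, 0.104]},
  {"delta_pos": [0.537, -0.3525, 0.14], "turn": [0, 0, 0.104]},
  {"delta_pos": [0.537, -0.3525, 0.14], "turn": [0, 0, 0.104]},
  {"delta_pos": [0.537, -0.3525, 0.14], "turn": [0, 0, 0.104]},
  {"delta_pos": [0.537, -0.3525, 0.14], "turn": [0, 0, 0.104]},
  {"delta_pos": [0.537, -0.3525, 0.14], "turn": [0, 0, 0.104]},
])

```text
validation failed for argument at $.pl...
```

```bash
python3 - <<'E'
from h import *
go(.532,-.137,.061,.213)
E
```

```text
t 0.1 pos [ 0.2552 -0.5702  0.2416] F [0.19 0.07 0.21] grip 1.001 0.0
yaw 0.4208 delta [ 0.4296 -0.2821  0.1809]
turn [-1.300e-03  2.000e-04  2.078e-01]
```

To row units: 0.43 m / 0.8 = 0.5375, -0.07 m / 0.8 = -0.0875, 0.208 rad / 2 = 0.104.

move_arm([
  {"delta_pos": [0.1338, -0.0875, 0.035], "turn": [0, 0, 0.05], "fingers": 0.0},
  {"delta_pos": [0.2013, -0.1325, 0.0525], "turn": [0, 0, 0.075], "fingers": 0.0},
  {"delta_pos": [0.2688, -0.1763, 0.07], "turn": [0, 0, 0.104], "fingers": 0.0},
  {"delta_pos": [0.335, -0.22, 0.0875], "turn": [0, 0, 0.104], "fingers": 0.0},
  {"delta_pos": [0.4025, -0.2638, 0.105], "turn": [0, 0, 0.104], "fingers": 0.0},
  {"delta_pos": [0.47, -0.3088, 0.1225], "turn": [0, 0, 0.104], "fingers": 0.0},
  {"delta_pos": [0.5375, -0.3525, 0.14], "turn": [0, 0, 0.104], "fingers": 0.0},
  {"delta_pos": [0.5375, -0.3525, 0.14], "turn": [0, 0, 0.104], "fingers": 0.0},
  {"delta_pos": [0.5375, -0.3525, 0.14], "turn": [0, 0, 0.104], "fingers": 0.0},
  {"delta_pos": [0.5375, -0.3525, 0.14], "turn": [0, 0, 0.104], "fingers": 0.0},
  {"delta_pos": [0.5375, -0.3525, 0.14], "turn": [0, 0, 0.104], "fingers": 0.0},
], force=30)

```text
clock: 1.48
position: [0.5321, -0.1386, 0.1302]
ee_rot: [0.994, 0.106, -0.0, 0.0]
ft_force: [-0.7, -0.2, 0.8]
grip_width: 0.996
grasp_force: 0.0
```

```bash
python3 - <<'E'
from h import *
go(.532,-.137,.061,.213)
E
```

```text
t 1.48 pos [ 0.5321 -0.1386  0.1302] F [-0.7  -0.16  0.79] grip 0.996 0.0
yaw 0.2117 delta [ 0.0003 -0.0016  0.0692]
turn [ 0.0004  0.0007 -0.0013]
```

```bash
python3 - <<'E'
import workcell
t=workcell.tip_reach
print(t() if callable(t) else t)
E
```

```text
0.011
```

move_arm([
  {"delta_pos": [0, 0, 0.0438], "turn": [0, 0, 0], "fingers": 0.25},
  {"delta_pos": [0, 0, 0.075], "turn": [0, 0, 0], "fingers": 0.25},
  {"delta_pos": [0, 0, 0.0813], "turn": [0, 0, 0], "fingers": 0.25},
  {"delta_pos": [0, 0, 0.0813], "turn": [0, 0, 0], "fingers": 0.25},
])

```text
clock: 1.98
position: [0.5326, -0.1384, 0.0659]
ee_rot: [0.994, 0.106, 0.0, 0.0]
ft_force: [0.9, 0.4, 0.9]
grip_width: 0.751
grasp_force: 0.0
```

```bash
python3 - <<'E'
import workcell
t=workcell.tip_reach
print(t() if callable(t) else t)
from h import *
go(.532,-.137,.061,.213)
c=snap("side","pics/s1.png"); s=c["color"][60:260,280:500,::-1]
cv2.imwrite("pics/s1c.png",cv2.resize(cv2.convertScaleAbs(s,alpha=1.6),None,fx=3,fy=3,interpolation=2))
E
```

```text
0.011
t 1.98 pos [ 0.5326 -0.1384  0.0659] F [0.88 0.36 0.93] grip 0.751 0.0
yaw 0.2115 delta [-0.0003 -0.0015  0.0049]
turn [ 0.0005 -0.0003 -0.0015]
```

View pics/s1c.png

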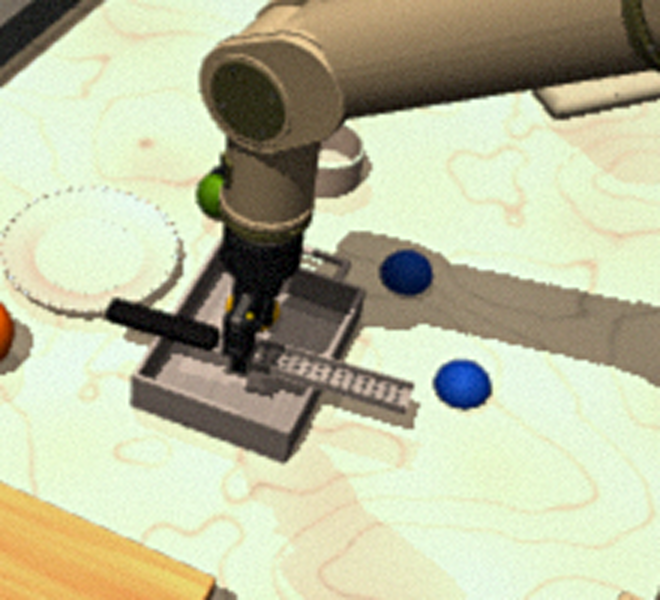

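The fingers straddle the blade just beside the handle, around (245,340) in the crop. I'll lower 5 mm and grip.

To row units: 0.004 m / 0.8 = 0.005, -0.001 m / 0.8 = -0.0013.

move_arm([
  {"delta_pos": [0, -0.0013, 0.005], "turn": [0, 0, 0], "fingers": 0.25},
  {"delta_pos": [0, -0.0013, 0.005], "turn": [0, 0, 0], "fingers": 1.0},
  {"delta_pos": [0, -0.0013, 0.005], "turn": [0, 0, 0], "fingers": 1.0},
  {"delta_pos": [0, -0.0013, 0.005], "turn": [0, 0, 0], "fingers": 1.0},
  {"delta_pos": [0, -0.0013, 0.005], "turn": [0, 0, 0], "fingers": 1.0},
  {"delta_pos": [0, -0.0013, 0.005], "turn": [0, 0, 0], "fingers": 1.0},
], force=35)

```text
clock: 2.78
position: [0.5327, -0.1365, 0.0618]
ee_rot: [0.994, 0.106, 0.0, 0.0]
ft_force: [-2.1, 0.2, 5.2]
grip_width: 0.382
grasp_force: 35.4
```

To row units: -0.084 m / 0.8 = -0.105, -0.06 m / 0.8 = -0.075.

move_arm([
  {"delta_pos": [0, -0.0013, -0.0125], "turn": [0, 0, 0], "fingers": 1.0},
  {"delta_pos": [0, -0.0013, -0.0375], "turn": [0, 0, 0], "fingers": 1.0},
  {"delta_pos": [0, -0.0013, -0.075], "turn": [0, 0, 0], "fingers": 1.0},
  {"delta_pos": [0, -0.0013, -0.105], "turn": [0, 0, 0], "fingers": 1.0},
  {"delta_pos": [0, -0.0013, -0.105], "turn": [0, 0, 0], "fingers": 1.0},
])

```text
clock: 3.4
position: [0.5332, -0.1356, 0.1473]
ee_rot: [0.994, 0.106, 0.002, 0.001]
ft_force: [0.8, -0.1, -1.4]
grip_width: 0.384
grasp_force: 35.1
```

```bash
python3 - <<'E'
from h import *
go(.552,.256,.145,.104)
E
```

```text
t 3.4 pos [ 0.5332 -0.1356  0.1473] F [ 0.83 -0.14 -1.43] grip 0.384 35.1
yaw 0.2128 delta [ 0.101  -0.3789  0.002 ]
turn [ 0.0016 -0.0032  0.1088]
```

To row units: -0.379 m / 0.8 = -0.4738, 0.101 m / 0.8 = 0.1263, 0.08 rad / 2 = 0.04.

move_arm([
  {"delta_pos": [0.0063, -0.025, 0], "turn": [0, 0, 0.005], "fingers": 1.0},
  {"delta_pos": [0.02, -0.075, 0], "turn": [0, 0, 0.01], "fingers": 1.0},
  {"delta_pos": [0.035, -0.1313, 0], "turn": [0, 0, 0.02], "fingers": 1.0},
  {"delta_pos": [0.05, -0.1875, 0], "turn": [0, 0, 0.025], "fingers": 1.0},
  {"delta_pos": [0.065, -0.2438, 0], "turn": [0, 0, 0.03], "fingers": 1.0},
  {"delta_pos": [0.08, -0.3, 0], "turn": [0, 0, 0.04], "fingers": 1.0},
  {"delta_pos": [0.095, -0.3563, 0], "turn": [0, 0, 0.045], "fingers": 1.0},
  {"delta_pos": [0.11, -0.4125, 0], "turn": [0, 0, 0.05], "fingers": 1.0},
  {"delta_pos": [0.1213, -0.4563, 0], "turn": [0, 0, 0.0545], "fingers": 1.0},
  {"delta_pos": [0.1263, -0.4738, 0], "turn": [0, 0, 0.0545], "fingers": 1.0},
  {"delta_pos": [0.1263, -0.4738, 0], "turn": [0, 0, 0.0545], "fingers": 1.0},
  {"delta_pos": [0.1263, -0.4738, 0], "turn": [0, 0, 0.0545], "fingers": 1.0},
])

```text
clock: 4.9
position: [0.5513, 0.2543, 0.1449]
ee_rot: [0.999, 0.051, -0.0, 0.001]
ft_force: [1.5, -0.9, -1.5]
grip_width: 0.385
grasp_force: 35.0
```

move_arm([
  {"delta_pos": [0, 0, 0.025], "turn": [0, 0, 0], "fingers": 1.0},
  {"delta_pos": [0, 0, 0.05], "turn": [0, 0, 0], "fingers": 1.0},
  {"delta_pos": [0, 0, 0.0575], "turn": [0, 0, 0], "fingers": 1.0},
  {"delta_pos": [0, 0, 0.06], "turn": [0, 0, 0], "fingers": 1.0},
  {"delta_pos": [0, 0, 0.0625], "turn": [0, 0, 0], "fingers": 1.0},
  {"delta_pos": [0, 0, 0.0625], "turn": [0, 0, 0], "fingers": 1.0},
])

```text
clock: 5.65
position: [0.5511, 0.2564, 0.0956]
ee_rot: [0.999, 0.052, 0.0, -0.0]
ft_force: [-0.1, -0.4, 0.1]
grip_width: 0.385
grasp_force: 35.0
```

```bash
python3 - <<'E'
from h import *
go(.552,.256,.094,.104)
E
```

```text
t 5.65 pos [0.5511 0.2564 0.0956] F [-0.07 -0.39  0.05] grip 0.385 35.0
yaw 0.1038 delta [0.0009 0.0005 0.0016]
turn [-0.0001 -0.0006 -0.0002]
```

To row units: 0.0015 m / 0.8 = 0.0019, 0.001 m / 0.8 = 0.0013.

move_arm([
  {"delta_pos": [0, 0, 0.0013], "turn": [0, 0, 0], "fingers": 1.0},
  {"delta_pos": [0, 0, 0.0019], "turn": [0, 0, 0], "fingers": 1.0},
  {"delta_pos": [0, 0, 0.0019], "turn": [0, 0, 0], "fingers": 1.0},
])

```text
clock: 6.02
position: [0.5509, 0.2563, 0.0939]
ee_rot: [0.999, 0.052, 0.0, 0.0]
ft_force: [0.4, 0.1, -0.3]
grip_width: 0.389
grasp_force: 35.1
```

To row units: -0.1 m / 0.8 = -0.125, -0.06 m / 0.8 = -0.075.

move_arm([
  {"delta_pos": [0, 0, -0.0013], "turn": [0, 0, 0], "fingers": 0.45},
  {"delta_pos": [0, 0, -0.0013], "turn": [0, 0, 0], "fingers": 0.3},
  {"delta_pos": [0, 0, -0.0013], "turn": [0, 0, 0], "fingers": 0.3},
  {"delta_pos": [0, 0, -0.025], "turn": [0, 0, 0], "fingers": 0.3},
  {"delta_pos": [0, 0, -0.075], "turn": [0, 0, 0], "fingers": 0.3},
  {"delta_pos": [0, 0, -0.125], "turn": [0, 0, 0], "fingers": 0.3},
  {"delta_pos": [0, 0, -0.125], "turn": [0, 0, 0], "fingers": 0.3},
])

```text
clock: 6.9
position: [0.5525, 0.2575, 0.1988]
ee_rot: [0.999, 0.052, 0.003, -0.001]
ft_force: [0.4, 0.6, -0.3]
grip_width: 0.698
grasp_force: 0.0
```

```bash
python3 - <<'E'
from h import *
go(.566,-.318,.19,1.709)
go(.566,-.318,.19,1.709-np.pi)
print(get_obs()["joint_pos"])
E
```

```text
t 6.9 pos [0.5525 0.2575 0.1988] F [ 0.41  0.65 -0.34] grip 0.698 0.0
yaw 0.1039 delta [-0.0463  0.5739  0.0073]
turn [ 0.0039 -0.007  -1.605 ]
t 6.9 pos [0.5525 0.2575 0.1988] F [ 0.41  0.65 -0.34] grip 0.698 0.0
yaw 0.1039 delta [-0.0463  0.5739  0.0073]
turn [-0.007  -0.0038  1.5365]
[-0.06360049  0.37549518 -0.56681808  1.54538225  0.2088433   1.27415952
 -2.12551487]
```

To row units: 0.574 m / 0.8 = 0.7175, 0.54 m / 0.8 = 0.675, -0.034 rad / 2 = -0.017.

move_arm([
  {"delta_pos": [-0.005, 0.0625, 0], "turn": [0, 0, 0], "fingers": 0.3},
  {"delta_pos": [-0.01, 0.125, 0], "turn": [0, 0, 0], "fingers": 0.6},
  {"delta_pos": [-0.015, 0.1938, 0], "turn": [0, 0, -0.005], "fingers": 0.6},
  {"delta_pos": [-0.02, 0.2625, 0], "turn": [0, 0, -0.005], "fingers": 0.6},
  {"delta_pos": [-0.025, 0.3313, 0], "turn": [0, 0, -0.01], "fingers": 0.6},
  {"delta_pos": [-0.0313, 0.4, 0], "turn": [0, 0, -0.01], "fingers": 0.6},
  {"delta_pos": [-0.0375, 0.4688, 0], "turn": [0, 0, -0.015], "fingers": 0.6},
  {"delta_pos": [-0.0438, 0.5375, 0], "turn": [0, 0, -0.017], "fingers": 0.6},
  {"delta_pos": [-0.05, 0.6063, 0], "turn": [0, 0, -0.017], "fingers": 0.6},
  {"delta_pos": [-0.0575, 0.675, 0], "turn": [0, 0, -0.017], "fingers": 0.6},
  {"delta_pos": [-0.0575, 0.7175, 0.0088], "turn": [0, 0, -0.017], "fingers": 0.6},
  {"delta_pos": [-0.0575, 0.7175, 0.0088], "turn": [0, 0, -0.017], "fingers": 0.6},
])

```text
clock: 8.4
position: [0.5632, -0.3226, 0.1859]
ee_rot: [0.998, 0.067, -0.001, 0.0]
ft_force: [-0.6, 0.6, -0.1]
grip_width: 0.398
grasp_force: 0.0
```

```bash
python3 - <<'E'
from h import *
c=snap("top","pics/t2.png");s=c["color"][130:290,180:480,::-1]
cv2.imwrite("pics/t2c.png",cv2.resize(cv2.convertScaleAbs(s,alpha=1.6),None,fx=2.66,fy=2.66,interpolation=2))
go(.566,-.318,.027,.138)
E
```

```text
t 8.45 pos [ 0.564  -0.3202  0.1864] F [0.04 0.98 0.79] grip 0.4 0.0
yaw 0.136 delta [ 0.0024 -0.0018  0.1594]
turn [-0.0008  0.0007 -0.002 ]
```

View pics/t2c.png

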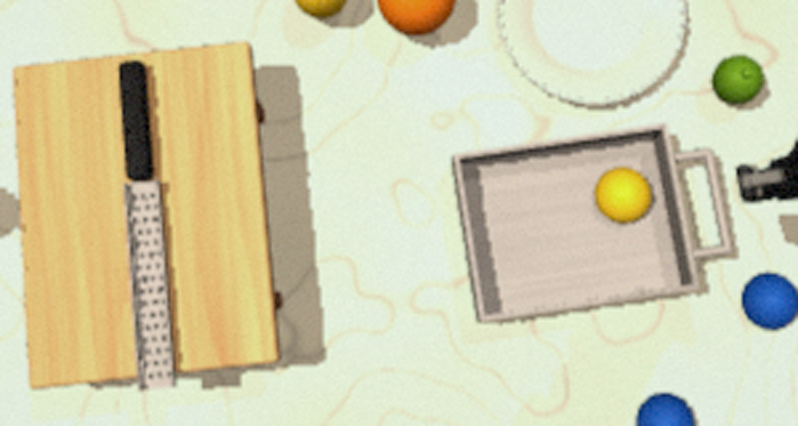

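Zester lies on the board (x≈150, y≈220 in the crop) and the tray has not moved. I'll descend over the bar.

To row units: 0.12 m / 0.8 = 0.15, 0.11 m / 0.8 = 0.1375, -0.002 rad / 2 = -0.001.

move_arm([
  {"delta_pos": [0.003, -0.0019, 0.0625], "turn": [0, 0, -0.001], "fingers": 0.6},
  {"delta_pos": [0.003, -0.0019, 0.1125], "turn": [0, 0, -0.001], "fingers": 0.6},
  {"delta_pos": [0.003, -0.0019, 0.1375], "turn": [0, 0, -0.001], "fingers": 0.6},
  {"delta_pos": [0.003, -0.0019, 0.15], "turn": [0, 0, -0.001], "fingers": 0.6},
  {"delta_pos": [0.003, -0.0019, 0.15], "turn": [0, 0, -0.001], "fingers": 0.6},
  {"delta_pos": [0.003, -0.0019, 0.15], "turn": [0, 0, -0.001], "fingers": 0.6},
])

```text
clock: 9.2
position: [0.5677, -0.3179, 0.0684]
ee_rot: [0.998, 0.07, 0.001, 0.001]
ft_force: [0.9, 0.3, -0.2]
grip_width: 0.398
grasp_force: 0.0
```

```bash
python3 - <<'E'
from h import *
go(.566,-.3185,.027,.138)
E
```

```text
t 9.2 pos [ 0.5677 -0.3179  0.0684] F [ 0.89  0.27 -0.16] grip 0.398 0.0
yaw 0.1398 delta [-0.0018  0.0003  0.0414]
turn [ 0.0014 -0.0019  0.0018]
```

To row units: 0.041 m / 0.8 = 0.0513, -0.001 m / 0.8 = -0.0013.

move_arm([
  {"delta_pos": [-0.0013, 0, 0.0125], "turn": [0, 0, 0], "fingers": 0.6},
  {"delta_pos": [-0.0013, 0, 0.025], "turn": [0, 0, 0], "fingers": 0.6},
  {"delta_pos": [-0.0013, 0, 0.0375], "turn": [0, 0, 0], "fingers": 0.6},
  {"delta_pos": [-0.0013, 0, 0.0463], "turn": [0, 0, 0], "fingers": 0.6},
  {"delta_pos": [-0.0013, 0, 0.0513], "turn": [0, 0, 0], "fingers": 0.6},
  {"delta_pos": [-0.0013, 0, 0.0513], "turn": [0, 0, 0], "fingers": 0.6},
])

```text
clock: 9.95
position: [0.5657, -0.3176, 0.0256]
ee_rot: [0.998, 0.07, -0.0, -0.0]
ft_force: [-0.3, 0.3, 0.6]
grip_width: 0.404
grasp_force: 0.0
```

move_arm([
  {"delta_pos": [0, 0, 0], "turn": [0, 0, 0], "fingers": 1.0},
  {"delta_pos": [0, 0, 0], "turn": [0, 0, 0], "fingers": 1.0},
  {"delta_pos": [0, 0, 0], "turn": [0, 0, 0], "fingers": 1.0},
  {"delta_pos": [0, 0, 0], "turn": [0, 0, 0], "fingers": 1.0},
  {"delta_pos": [0, 0, 0], "turn": [0, 0, 0], "fingers": 1.0},
], force=40)

```text
clock: 10.58
position: [0.5661, -0.3178, 0.0263]
ee_rot: [0.998, 0.07, 0.0, 0.0]
ft_force: [-0.2, 0.3, 4.8]
grip_width: 0.1
grasp_force: 39.2
```

```bash
python3 - <<'E'
from h import *
c=snap("top","pics/t3.png");s=c["color"][130:290,180:480,::-1]
s2=snap("side","pics/s3.png")["color"][60:260,280:500,::-1]
f=lambda a,k:cv2.resize(cv2.convertScaleAbs(a,alpha=1.6),None,fx=k,fy=k,interpolation=2)
A=f(s,2.6)[:, 200:]; B=f(s2,2.0)
H=max(len(A),len(B)); pad=lambda a:cv2.copyMakeBorder(a,0,H-len(a),0,0,0)
m=np.hstack([pad(A),pad(B)]); print(m.shape); cv2.imwrite("pics/m3.png",m[:,-800:])
go(.595,-.1,.027,.104)
E
```

```text
(416, 1020, 3)
t 10.68 pos [ 0.566  -0.3178  0.0263] F [-1.37  0.2   5.53] grip 0.098 39.2
yaw 0.1398 delta [ 0.059  -0.2117 -0.0008]
turn [ 0.0004 -0.0005  0.0358]
```

View pics/m3.png

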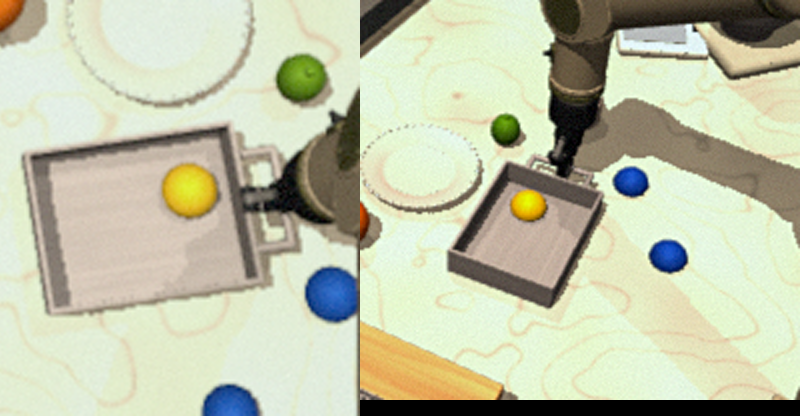

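To row units: -0.1515 m / 0.8 = -0.1894, -0.14 m / 0.8 = -0.175, 0.022 rad / 2 = 0.011.

move_arm([
  {"delta_pos": [0.0013, -0.005, -0.0006], "turn": [0, 0, 0], "fingers": 1.0},
  {"delta_pos": [0.0038, -0.0175, -0.0006], "turn": [0, 0, 0.002], "fingers": 1.0},
  {"delta_pos": [0.0088, -0.04, -0.0006], "turn": [0, 0, 0.005], "fingers": 1.0},
  {"delta_pos": [0.015, -0.0663, -0.0006], "turn": [0, 0, 0.008], "fingers": 1.0},
  {"delta_pos": [0.02, -0.0925, -0.0006], "turn": [0, 0, 0.011], "fingers": 1.0},
  {"delta_pos": [0.0263, -0.1188, -0.0006], "turn": [0, 0, 0.015], "fingers": 1.0},
  {"delta_pos": [0.0313, -0.1444, -0.0006], "turn": [0, 0, 0.0175], "fingers": 1.0},
  {"delta_pos": [0.045, -0.16, -0.0006], "turn": [0, 0, 0.0175], "fingers": 1.0},
  {"delta_pos": [0.0588, -0.175, -0.0006], "turn": [0, 0, 0.0175], "fingers": 1.0},
  {"delta_pos": [0.0719, -0.1894, -0.0006], "turn": [0, 0, 0.0175], "fingers": 1.0},
  {"delta_pos": [0.0719, -0.1894, -0.0006], "turn": [0, 0, 0.0175], "fingers": 1.0},
  {"delta_pos": [0.0719, -0.1894, -0.0006], "turn": [0, 0, 0.0175], "fingers": 1.0},
])

```text
clock: 12.18
position: [0.602, -0.1586, 0.0263]
ee_rot: [0.999, 0.053, 0.0, -0.001]
ft_force: [-0.2, 2.8, 1.9]
grip_width: 0.096
grasp_force: 39.3
```

```bash
python3 - <<'E'
from h import *
c=snap("top","pics/t4.png");s=c["color"][120:280,180:440,::-1]
cv2.imwrite("pics/t4c.png",cv2.resize(cv2.convertScaleAbs(s,alpha=1.6),None,fx=3,fy=3,interpolation=2))
go(.602,-.16,.027,.104)
E
```

```text
t 12.22 pos [ 0.6017 -0.1591  0.0263] F [-0.6   3.63  2.72] grip 0.099 39.2
yaw 0.1048 delta [ 0.0002  0.0009 -0.0007]
turn [-0.0009 -0.0004  0.0008]
```

View pics/t4c.png

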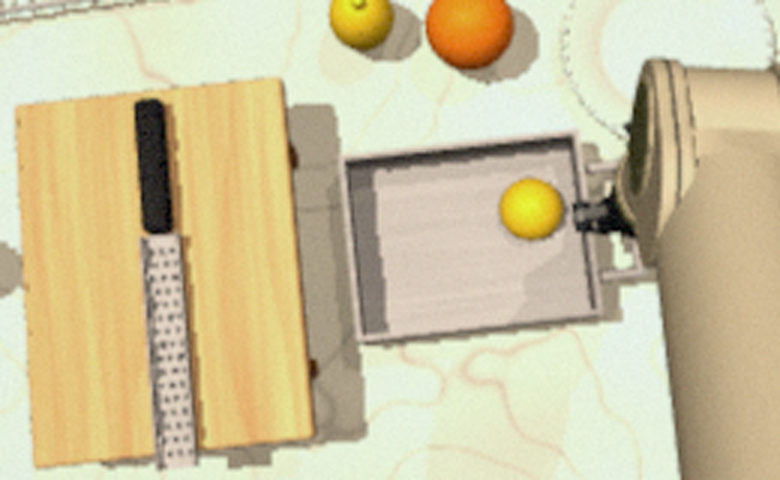

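```bash
python3 - <<'E'
from h import *
c=dict(np.load("pics/t4.npz"))
def w(u,v,z):
    u=180+(u+.5)/3-.5; v=120+(v+.5)/3-.5
    R,t=c["R"],c["t"]; o=-R.T@t; d=R.T@np.array([(u-c["cx"])/c["fx"],(v-c["cy"])/c["fy"],1]); return (o+d*(z-o[2])/d[2])[:2]
B=np.array([w(*p,.08) for p in((280,78),(315,440),(36,467),(15,105))]); bc=B.mean(0)
ey=-((B[0]-B[1])+(B[3]-B[2]));ey/=np.linalg.norm(ey); ex=np.array([ey[1],-ey[0]])
print('board c',bc,'yaw',np.arctan2(ex[1],ex[0]), np.arctan2(*((B[3]+B[2]-B[0]-B[1])[::-1])))
for C,yaw in((bc,np.arctan2(ex[1],ex[0])),(np.array([.5561,.2597]),1.5708+.1040)):
    e=np.array([np.cos(yaw),np.sin(yaw)]); n=np.array([-e[1],e[0]])
    K=np.array([w(*p,.048) for p in((345,160),(578,132),(601,315),(360,341))])
    for q in list(K)+[K.mean(0)]: print('tray',((q-C)@e).round(4),((q-C)@n).round(4))
    print('panel inner',[((w(*p,.045)-C)@n).round(4) for p in((295,168),(313,360))],[((w(*p,.045)-C)@n).round(4) for p in((293,145),(314,378))])
a=K[0]+K[3]-K[1]-K[2];b=K[2]+K[3]-K[0]-K[1];print('tray yaw',np.arctan2(a[1],a[0]),np.arctan2(b[1],b[0])-np.pi/2)
# board from depth again & rim from depth
P=pts(c);z=P[...,2];m=(abs(z-.08)<.006)&(P[...,1]>.08)&(P[...,1]<.45)&(P[...,0]>.3)&(P[...,0]<.75)
print(cv2.minAreaRect((P[m][:,:2]*1000).astype(np.float32)))
m=(abs(z-.048)<.005)&(P[...,1]>-.13)&(P[...,1]<.11)&(P[...,0]>.48)&(P[...,0]<.7)
print(cv2.minAreaRect((P[m][:,:2]*1000).astype(np.float32)))
E
```

```text
board c [0.55599201 0.25865742] yaw 1.6816818833847205 1.6658099124806265
tray -0.1661 -0.0837
tray -0.3795 -0.0848
tray -0.3776 0.0824
tray -0.1626 0.0807
tray -0.2714 -0.0013
panel inner [np.float64(-0.0823), np.float64(0.0925)] [np.float64(-0.1038), np.float64(0.1083)]
tray -0.1665 -0.0846
tray -0.3799 -0.0872
tray -0.3792 0.08
tray -0.1642 0.0798
tray -0.2725 -0.003
panel inner [np.float64(-0.0829), np.float64(0.0919)] [np.float64(-0.1044), np.float64(0.1077)]
tray yaw 1.680471218156185 -4.617623920399501
((549.9913940429688, 258.86370849609375), (332.3676452636719, 240.46646118164062), 5.919158458709717)
((588.4063720703125, -9.94482421875), (170.48814392089844, 220.09930419921875), 6.130833148956299)
```

```bash
python3 - <<'E'
from h import *
Q={}
for n in("top","side"):
    c=snap(n,f"pics/{n}5.png");P=pts(c);z=P[...,2];C=c["color"].astype(int)
    m=(abs(z-.08)<.006)&(P[...,1]>.08)&(P[...,1]<.45)&(P[...,0]>.3)&(P[...,0]<.75)&(C[...,0]-C[...,2]>30)
    b=cv2.minAreaRect((P[m][:,:2]*1000).astype(np.float32))
    m=(abs(z-.048)<.005)&(P[...,1]>-.13)&(P[...,1]<.115)&(P[...,0]>.48)&(P[...,0]<.7)
    r=cv2.minAreaRect((P[m][:,:2]*1000).astype(np.float32)); print(n,b,r)
    a=1.6755; d=np.subtract(r[0],b[0]); print('offset x,y',d@[np.cos(a),np.sin(a)],d@[-np.sin(a),np.cos(a)])
    # panel fronts: points between z .01 and .05 in the front area
    m=(z>.012)&(z<.052)&(P[...,1]>.1)&(P[...,1]<.2)&(P[...,0]>.4)&(P[...,0]<.72); q=P[m]
    l=(q[:,:2]*1000-b[0])@[-np.sin(a),np.cos(a)]; f=(q[:,:2]*1000-b[0])@[np.cos(a),np.sin(a)]; k=(abs(f+120)<12); print(np.histogram(l[k],np.arange(-120,121,10))[0], np.sort(l[k])[::max(1,k.sum()//25)].round(0))
E
```

```text
top ((556.1136474609375, 259.5735168457031), (319.66937255859375, 240.43606567382812), 6.2183380126953125) ((588.5562744140625, -10.51361083984375), (170.65054321289062, 220.15164184570312), 6.1458821296691895)
offset x,y -271.9986751848681 -4.037484702778681
[0 2 7 1 0 0 0 0 0 0 0 0 0 0 0 0 0 0 0 0 0 6 7 0] [-104. -102.  -98.  -98.  -96.  -94.  -93.  -91.  -90.  -90.   92.   93.
   95.   95.   97.   98.  100.  101.  103.  104.  106.  106.  108.]
side ((559.037109375, 260.95843505859375), (321.81500244140625, 243.357177734375), 6.039523601531982) ((592.1067504882812, -9.803398132324219), (172.9559783935547, 226.0791473388672), 6.289024353027344)
offset x,y -272.7352165152409 -4.590549929191614
[0 0 0 0 0 0 0 0 0 0 0 0 0 0 0 0 0 0 0 0 0 0 0 0] []
```

To row units: -0.06 m / 0.8 = -0.075, -0.0045 m / 0.8 = -0.0056.

move_arm([
  {"delta_pos": [-0.0019, -0.0063, 0], "turn": [0, 0, 0], "fingers": 1.0},
  {"delta_pos": [-0.0044, -0.015, 0], "turn": [0, 0, 0], "fingers": 1.0},
  {"delta_pos": [-0.0056, -0.025, 0], "turn": [0, 0, 0], "fingers": 1.0},
  {"delta_pos": [-0.0056, -0.0375, 0], "turn": [0, 0, 0], "fingers": 1.0},
  {"delta_pos": [-0.0056, -0.05, 0], "turn": [0, 0, 0], "fingers": 1.0},
  {"delta_pos": [-0.0056, -0.0625, 0], "turn": [0, 0, 0], "fingers": 1.0},
  {"delta_pos": [-0.0056, -0.075, 0], "turn": [0, 0, 0], "fingers": 1.0},
  {"delta_pos": [-0.0056, -0.075, 0], "turn": [0, 0, 0], "fingers": 1.0},
])

```text
clock: 13.32
position: [0.5908, -0.0982, 0.0263]
ee_rot: [0.999, 0.053, -0.0, -0.001]
ft_force: [0.0, 2.2, 0.0]
grip_width: 0.104
grasp_force: 39.2
```

To row units: -0.045 m / 0.8 = -0.0563, -0.041 m / 0.8 = -0.0513.

move_arm([
  {"delta_pos": [0, -0.0063, 0], "turn": [0, 0, 0], "fingers": 1.0},
  {"delta_pos": [0, -0.0138, 0], "turn": [0, 0, 0], "fingers": 1.0},
  {"delta_pos": [0, -0.0213, 0], "turn": [0, 0, 0], "fingers": 1.0},
  {"delta_pos": [0, -0.0288, 0], "turn": [0, 0, 0], "fingers": 1.0},
  {"delta_pos": [0, -0.0363, 0], "turn": [0, 0, 0], "fingers": 1.0},
  {"delta_pos": [0, -0.0438, 0], "turn": [0, 0, 0], "fingers": 1.0},
  {"delta_pos": [0, -0.0513, 0], "turn": [0, 0, 0], "fingers": 1.0},
  {"delta_pos": [0, -0.0563, 0], "turn": [0, 0, 0], "fingers": 1.0},
])

```text
clock: 14.32
position: [0.5861, -0.0552, 0.0263]
ee_rot: [0.999, 0.053, -0.0, -0.0]
ft_force: [0.7, -2.4, 0.5]
grip_width: 0.101
grasp_force: 39.1
```

```bash
python3 - <<'E'
from h import *
go(.5917,-.05,.0265,.104)
E
```

```text
t 14.32 pos [ 0.5861 -0.0552  0.0263] F [ 0.65 -2.36  0.53] grip 0.101 39.1
yaw 0.1052 delta [ 0.0061 -0.0045 -0.0002]
turn [-0.0001  0.      0.0012]
```

To row units: -0.01 m / 0.8 = -0.0125, -0.008 m / 0.8 = -0.01.

move_arm([
  {"delta_pos": [0, -0.0038, 0], "turn": [0, 0, 0], "fingers": 1.0},
  {"delta_pos": [0, -0.0075, 0], "turn": [0, 0, 0], "fingers": 1.0},
  {"delta_pos": [0, -0.01, 0], "turn": [0, 0, 0], "fingers": 1.0},
  {"delta_pos": [0, -0.0125, 0], "turn": [0, 0, 0], "fingers": 1.0},
])

```text
clock: 14.82
position: [0.585, -0.0458, 0.0262]
ee_rot: [0.999, 0.052, -0.0, 0.0]
ft_force: [-0.7, -2.0, -0.3]
grip_width: 0.1
grasp_force: 39.1
```

To row units: -0.006 m / 0.8 = -0.0075, -0.004 m / 0.8 = -0.005.

move_arm([
  {"delta_pos": [0, -0.0025, 0], "turn": [0, 0, 0], "fingers": 1.0},
  {"delta_pos": [0, -0.005, 0], "turn": [0, 0, 0], "fingers": 1.0},
  {"delta_pos": [0, -0.0075, 0], "turn": [0, 0, 0], "fingers": 1.0},
])

```text
clock: 15.2
position: [0.5845, -0.0397, 0.0263]
ee_rot: [0.999, 0.052, 0.0, 0.0]
ft_force: [0.1, -1.5, -0.8]
grip_width: 0.096
grasp_force: 39.1
```

To row units: -0.006 m / 0.8 = -0.0075, -0.004 m / 0.8 = -0.005.

move_arm([
  {"delta_pos": [0, -0.0025, 0], "turn": [0, 0, 0], "fingers": 1.0},
  {"delta_pos": [0, -0.005, 0], "turn": [0, 0, 0], "fingers": 1.0},
  {"delta_pos": [0, -0.0075, 0], "turn": [0, 0, 0], "fingers": 1.0},
])

```text
clock: 15.58
position: [0.5838, -0.0337, 0.0263]
ee_rot: [0.999, 0.052, 0.0, 0.0]
ft_force: [0.5, -1.6, -0.7]
grip_width: 0.098
grasp_force: 39.1
```

To row units: -0.006 m / 0.8 = -0.0075, -0.004 m / 0.8 = -0.005.

move_arm([
  {"delta_pos": [0, -0.0025, 0], "turn": [0, 0, 0], "fingers": 1.0},
  {"delta_pos": [0, -0.005, 0], "turn": [0, 0, 0], "fingers": 1.0},
  {"delta_pos": [0, -0.0075, 0], "turn": [0, 0, 0], "fingers": 1.0},
])

```text
clock: 15.95
position: [0.5832, -0.0277, 0.0263]
ee_rot: [0.999, 0.052, 0.0, 0.0]
ft_force: [1.3, -0.9, -1.5]
grip_width: 0.096
grasp_force: 39.1
```

To row units: -0.006 m / 0.8 = -0.0075, -0.004 m / 0.8 = -0.005.

move_arm([
  {"delta_pos": [0, -0.0025, 0], "turn": [0, 0, 0], "fingers": 1.0},
  {"delta_pos": [0, -0.005, 0], "turn": [0, 0, 0], "fingers": 1.0},
  {"delta_pos": [0, -0.0075, 0], "turn": [0, 0, 0], "fingers": 1.0},
])

```text
clock: 16.32
position: [0.5826, -0.0218, 0.0263]
ee_rot: [0.999, 0.052, 0.0, 0.0]
ft_force: [0.0, -1.9, -2.2]
grip_width: 0.101
grasp_force: 39.1
```

To row units: -0.006 m / 0.8 = -0.0075, -0.004 m / 0.8 = -0.005.

move_arm([
  {"delta_pos": [0, -0.0025, 0.0004], "turn": [0, 0, 0], "fingers": 1.0},
  {"delta_pos": [0, -0.005, 0.0006], "turn": [0, 0, 0], "fingers": 1.0},
  {"delta_pos": [0, -0.0075, 0.0006], "turn": [0, 0, 0], "fingers": 1.0},
])

```text
clock: 16.7
position: [0.5824, -0.0163, 0.0262]
ee_rot: [0.999, 0.052, 0.0, 0.0]
ft_force: [0.9, -3.8, 3.8]
grip_width: 0.101
grasp_force: 39.5
```

move_arm([
  {"delta_pos": [0, -0.0025, 0], "turn": [0, 0, 0], "fingers": 1.0},
  {"delta_pos": [0, -0.005, 0], "turn": [0, 0, 0], "fingers": 1.0},
  {"delta_pos": [0, -0.0075, 0], "turn": [0, 0, 0], "fingers": 1.0},
])

```text
clock: 17.08
position: [0.5818, -0.0103, 0.0262]
ee_rot: [0.999, 0.052, 0.0, 0.0]
ft_force: [1.0, -5.0, 4.3]
grip_width: 0.097
grasp_force: 39.6
```

To row units: -0.006 m / 0.8 = -0.0075, -0.0002 m / 0.8 = -0.0003.

move_arm([
  {"delta_pos": [0, -0.0025, -0.0003], "turn": [0, 0, 0], "fingers": 1.0},
  {"delta_pos": [0, -0.005, -0.0004], "turn": [0, 0, 0], "fingers": 1.0},
  {"delta_pos": [0, -0.0075, -0.0004], "turn": [0, 0, 0], "fingers": 1.0},
])

```text
clock: 17.45
position: [0.5808, -0.004, 0.0262]
ee_rot: [0.999, 0.052, 0.0, 0.0]
ft_force: [-0.4, -4.7, 5.4]
grip_width: 0.099
grasp_force: 39.6
```

To row units: -0.004 m / 0.8 = -0.005, -0.002 m / 0.8 = -0.0025.

move_arm([
  {"delta_pos": [0, -0.0025, 0], "turn": [0, 0, 0], "fingers": 1.0},
  {"delta_pos": [0, -0.005, 0], "turn": [0, 0, 0], "fingers": 1.0},
])

```text
clock: 17.7
position: [0.5804, -0.0001, 0.0262]
ee_rot: [0.999, 0.052, 0.0, 0.0]
ft_force: [1.1, -4.8, 5.2]
grip_width: 0.1
grasp_force: 39.6
```

To row units: -0.006 m / 0.8 = -0.0075, -0.0003 m / 0.8 = -0.0004.

move_arm([
  {"delta_pos": [0, -0.0025, -0.0004], "turn": [0, 0, 0], "fingers": 1.0},
  {"delta_pos": [0, -0.005, -0.0004], "turn": [0, 0, 0], "fingers": 1.0},
  {"delta_pos": [0, -0.0075, -0.0004], "turn": [0, 0, 0], "fingers": 1.0},
])

```text
clock: 18.08
position: [0.5796, 0.0048, 0.0263]
ee_rot: [0.999, 0.052, -0.0, 0.001]
ft_force: [0.6, -11.1, 2.2]
grip_width: 0.098
grasp_force: 39.6
```

To row units: -0.004 m / 0.8 = -0.005, -0.002 m / 0.8 = -0.0025.

move_arm([
  {"delta_pos": [0, -0.0025, 0], "turn": [0, 0, 0], "fingers": 1.0},
  {"delta_pos": [0, -0.005, 0], "turn": [0, 0, 0], "fingers": 1.0},
])

```text
clock: 18.32
position: [0.5792, 0.0081, 0.0262]
ee_rot: [0.999, 0.052, -0.0, 0.001]
ft_force: [0.7, -9.1, 2.7]
grip_width: 0.098
grasp_force: 39.5
```

To row units: -0.003 m / 0.8 = -0.0038, -0.0015 m / 0.8 = -0.0019.

move_arm([
  {"delta_pos": [0, -0.0019, 0], "turn": [0, 0, 0], "fingers": 1.0},
  {"delta_pos": [0, -0.0038, 0], "turn": [0, 0, 0], "fingers": 1.0},
])

```text
clock: 18.58
position: [0.5789, 0.0115, 0.0263]
ee_rot: [0.999, 0.052, -0.0, 0.001]
ft_force: [1.2, -7.5, 2.7]
grip_width: 0.096
grasp_force: 39.5
```

To row units: -0.003 m / 0.8 = -0.0038, -0.0015 m / 0.8 = -0.0019.

move_arm([
  {"delta_pos": [0, -0.0019, 0], "turn": [0, 0, 0], "fingers": 1.0},
  {"delta_pos": [0, -0.0038, 0], "turn": [0, 0, 0], "fingers": 1.0},
])

```text
clock: 18.82
position: [0.5785, 0.0149, 0.0263]
ee_rot: [0.999, 0.052, -0.0, 0.001]
ft_force: [0.4, -7.0, 2.7]
grip_width: 0.102
grasp_force: 39.5
```

move_arm([
  {"delta_pos": [0, -0.0019, 0], "turn": [0, 0, 0], "fingers": 1.0},
  {"delta_pos": [0, -0.0038, 0], "turn": [0, 0, 0], "fingers": 1.0},
])

```text
clock: 19.08
position: [0.5782, 0.0179, 0.0263]
ee_rot: [0.999, 0.052, -0.0, 0.001]
ft_force: [0.6, -5.7, 2.4]
grip_width: 0.098
grasp_force: 39.5
```

To row units: -0.002 m / 0.8 = -0.0025, -0.001 m / 0.8 = -0.0013.

move_arm([
  {"delta_pos": [0, -0.0013, 0], "turn": [0, 0, 0], "fingers": 1.0},
  {"delta_pos": [0, -0.0025, 0], "turn": [0, 0, 0], "fingers": 1.0},
])

```text
clock: 19.32
position: [0.5779, 0.0202, 0.0262]
ee_rot: [0.999, 0.052, -0.0, 0.0]
ft_force: [0.9, -5.4, 3.6]
grip_width: 0.099
grasp_force: 39.5
```

To row units: -0.002 m / 0.8 = -0.0025, -0.001 m / 0.8 = -0.0013.

move_arm([
  {"delta_pos": [0, -0.0013, 0], "turn": [0, 0, 0], "fingers": 1.0},
  {"delta_pos": [0, -0.0025, 0], "turn": [0, 0, 0], "fingers": 1.0},
])

```text
clock: 19.58
position: [0.5777, 0.0225, 0.0263]
ee_rot: [0.999, 0.052, -0.0, 0.0]
ft_force: [0.3, -4.9, 3.8]
grip_width: 0.1
grasp_force: 39.5
```

To row units: -0.002 m / 0.8 = -0.0025, -0.001 m / 0.8 = -0.0013.

move_arm([
  {"delta_pos": [0, -0.0013, 0], "turn": [0, 0, 0], "fingers": 1.0},
  {"delta_pos": [0, -0.0025, 0], "turn": [0, 0, 0], "fingers": 1.0},
])

```text
clock: 19.82
position: [0.5775, 0.0252, 0.0263]
ee_rot: [0.999, 0.052, -0.0, -0.0]
ft_force: [0.2, -2.8, 1.9]
grip_width: 0.094
grasp_force: 39.4
```

To row units: -0.002 m / 0.8 = -0.0025, -0.001 m / 0.8 = -0.0013.

move_arm([
  {"delta_pos": [0, -0.0013, 0], "turn": [0, 0, 0], "fingers": 1.0},
  {"delta_pos": [0, -0.0025, 0], "turn": [0, 0, 0], "fingers": 1.0},
])

```text
clock: 20.08
position: [0.5774, 0.0268, 0.0263]
ee_rot: [0.999, 0.052, -0.0, 0.0]
ft_force: [0.6, -5.0, 1.1]
grip_width: 0.1
grasp_force: 39.4
```

To row units: -0.0015 m / 0.8 = -0.0019, -0.001 m / 0.8 = -0.0013.

move_arm([
  {"delta_pos": [0, -0.0013, 0], "turn": [0, 0, 0], "fingers": 1.0},
  {"delta_pos": [0, -0.0019, 0], "turn": [0, 0, 0], "fingers": 1.0},
])

```text
clock: 20.32
position: [0.5773, 0.0275, 0.0263]
ee_rot: [0.999, 0.052, -0.0, 0.0]
ft_force: [0.3, -5.7, 0.8]
grip_width: 0.101
grasp_force: 39.3
```

To row units: -0.0015 m / 0.8 = -0.0019, -0.001 m / 0.8 = -0.0013.

move_arm([
  {"delta_pos": [0, -0.0013, 0], "turn": [0, 0, 0], "fingers": 1.0},
  {"delta_pos": [0, -0.0019, 0], "turn": [0, 0, 0], "fingers": 1.0},
])

```text
clock: 20.58
position: [0.5773, 0.0282, 0.0263]
ee_rot: [0.999, 0.052, 0.0, 0.001]
ft_force: [2.3, -8.4, 1.5]
grip_width: 0.099
grasp_force: 39.4
```

To row units: -0.002 m / 0.8 = -0.0025, -0.001 m / 0.8 = -0.0013.

move_arm([
  {"delta_pos": [0, -0.0013, 0], "turn": [0, 0, 0], "fingers": 1.0},
  {"delta_pos": [0, -0.0025, 0], "turn": [0, 0, 0], "fingers": 1.0},
])

```text
clock: 20.82
position: [0.5771, 0.0294, 0.0262]
ee_rot: [0.999, 0.051, -0.0, 0.001]
ft_force: [3.0, -10.4, 0.6]
grip_width: 0.101
grasp_force: 39.5
```

To row units: 0.002 m / 0.8 = 0.0025, 0.001 m / 0.8 = 0.0013.

move_arm([
  {"delta_pos": [0, 0.0013, 0], "turn": [0, 0, 0], "fingers": 1.0},
  {"delta_pos": [0, 0.0025, 0], "turn": [0, 0, 0], "fingers": 1.0},
  {"delta_pos": [0, 0.0025, 0], "turn": [0, 0, 0], "fingers": 1.0},
])

```text
clock: 21.2
position: [0.5772, 0.0291, 0.0263]
ee_rot: [0.999, 0.052, -0.0, 0.0]
ft_force: [1.5, -6.2, 1.2]
grip_width: 0.103
grasp_force: 39.4
```

move_arm([
  {"delta_pos": [0, 0, 0], "turn": [0, 0, 0], "fingers": 0.85},
  {"delta_pos": [0, 0, 0], "turn": [0, 0, 0], "fingers": 0.75},
  {"delta_pos": [0, 0, 0], "turn": [0, 0, 0], "fingers": 0.65},
  {"delta_pos": [0, 0, 0], "turn": [0, 0, 0], "fingers": 0.65},
  {"delta_pos": [0, 0, 0], "turn": [0, 0, 0], "fingers": 0.65},
])

```text
clock: 21.82
position: [0.5771, 0.0301, 0.0264]
ee_rot: [0.999, 0.053, -0.0, -0.0]
ft_force: [0.4, -0.4, 0.3]
grip_width: 0.353
grasp_force: 0.0
```

```bash
python3 - <<'E'
from h import *
go(.577,.029,.1,.104)
E
```

```text
t 21.82 pos [0.5771 0.0301 0.0264] F [ 0.4  -0.45  0.35] grip 0.353 0.0
yaw 0.1051 delta [-0.0002  0.001  -0.0736]
turn [-0.0001  0.      0.0011]
```

To row units: 0.22 m / 0.8 = 0.275, 0.18 m / 0.8 = 0.225.

move_arm([
  {"delta_pos": [0, 0.0025, -0.0125], "turn": [0, 0, 0], "fingers": 0.65},
  {"delta_pos": [0, 0.0025, -0.0375], "turn": [0, 0, 0], "fingers": 0.65},
  {"delta_pos": [0, 0.0025, -0.0875], "turn": [0, 0, 0], "fingers": 0.65},
  {"delta_pos": [0, 0.0025, -0.15], "turn": [0, 0, 0], "fingers": 0.65},
  {"delta_pos": [0, 0.075, -0.1875], "turn": [0, 0, 0], "fingers": 0.65},
  {"delta_pos": [0, 0.15, -0.1875], "turn": [0, 0, 0], "fingers": 0.65},
  {"delta_pos": [0, 0.225, -0.1875], "turn": [0, 0, 0], "fingers": 0.65},
  {"delta_pos": [0, 0.275, -0.1875], "turn": [0, 0, 0], "fingers": 0.65},
  {"delta_pos": [0, 0.275, -0.1875], "turn": [0, 0, 0], "fingers": 0.65},
  {"delta_pos": [0, 0.275, -0.1875], "turn": [0, 0, 0], "fingers": 0.65},
])

```text
clock: 23.08
position: [0.6004, -0.1881, 0.1775]
ee_rot: [0.999, 0.053, 0.001, -0.0]
ft_force: [-0.2, 0.2, -0.1]
grip_width: 0.348
grasp_force: 0.0
```

```bash
python3 - <<'E'
from h import *
c=snap("top","pics/t6.png");s=c["color"][120:280,180:440,::-1]
cv2.imwrite("pics/t6c.png",cv2.resize(cv2.convertScaleAbs(s,alpha=1.6),None,fx=3,fy=3,interpolation=2))
go(.577,.029,.1,.104)
P=pts(c);z=P[...,2];m=(abs(z-.048)<.005)&(P[...,1]>-.05)&(P[...,1]<.13)&(P[...,0]>.45)&(P[...,0]<.7)
print(cv2.minAreaRect((P[m][:,:2]*1000).astype(np.float32)))
m=(abs(z-.037)<.005)&(P[...,1]>0)&(P[...,1]<.05)&(P[...,0]>.45)&(P[...,0]<.7);q=P[m];print(len(q),q[:,1].min() if len(q) else 0, q.mean(0))
E
```

```text
t 23.12 pos [ 0.6005 -0.1874  0.1774] F [-0.13 -0.19 -0.41] grip 0.352 0.0
yaw 0.1066 delta [-0.0005 -0.2177  0.0775]
turn [-0.0004 -0.0012  0.0026]
((562.1315307617188, 93.60231018066406), (71.8282699584961, 198.1064453125), 89.8506088256836)
192 0.017999786466378013 [0.5749306  0.02963491 0.03765859]
```

View pics/t6c.png

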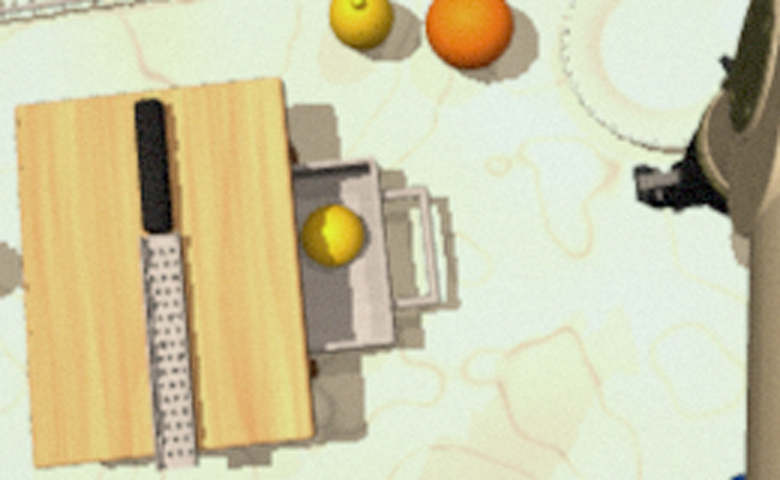

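The tray sits square in the bay with the lemon half inside at (333,235). The zester is flat on the board at about (165,285) and the gripper is clear. The forces followed the expected pattern: an 11 N catch peak, easing to about 3 N, then the buffer rising to 10 N.

```bash
python3 -c "
from workcell import hand_in
print(hand_in())"
```

```text
the job is handed in; nothing more can be done
None
```

The job is handed in, though no verdict came back: the zester lies flat on the board, and the tray, with the lemon half in it, is past the catch, against the buffer and let go. Roller and buffer positions were judged by feel only, and pushing forces read about 11 N at most.

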